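Tip a loaded bench scoop into the parts tray and park it leaning in its rest

TASK

Pick up the bench scoop by its blue handle, carry it level so that none of the three green half shells slides off, and tip all three over its open lip into the grey parts tray. Then park the empty scoop in the wooden rest: nose down on the rest's base with the open lip behind the low front strip and the underside of the pan leaning gently against the top edge of the upright board. Let go of it, and leave the small bottle and the blue sleeve pairs where they are.

Things in the scene. Friction and masses are not known exactly. Their poses are not given: they have to be found in the camera images.
- scoop_grip (a point): Centre of the grip on the scoop's blue handle, a straight bar 100 long (along scoop x), 20 wide, 26 high with flat upright sides. The point is 195 mm behind the lip, on the centre line, 44 mm above the pan's underside (and above the bench at the start); the bar runs from 38 mm ahead of it (towards the pan) to 62 mm behind it; the pan's rear wall is 45 mm ahead.
- scoop_lip (a point): Middle of the open front edge (lip) of the scoop, at the underside of the pan; axes as scoop. Parked, the scoop is 57 degrees nose down, so a first grip with the gripper leaned back (fingers pointing some 20 degrees from straight down towards the lip) saves wrist tilt later.
- scoop_pan (a point): Centre of the scoop pan on its floor's upper face, 75 mm behind the lip, 4 mm above the underside; axes as scoop.
- shell_0: Green moulded half housing, 74 x 27 x 13 mm, about 18 g, open side up, lying in the scoop pan with its long side along the scoop at the start. Origin: centre of its underside; y is its long axis, z up.
- shell_1: Second green half housing, just like the first.
- shell_2: Third green half housing, just like the first.
- tray_in (a point): Centre of the inner floor, 5 mm above the bench, of the grey open parts tray, which is fixed to the bench: 180 (its x) x 200 (its y) x 60 high outside, walls 5 mm, rim 60 mm above the bench. z up. Beware: a tall fixed carton stands behind the middle of the work area (near corner about 0.65 m ahead of the base) and tall crates at its left; keep the handle clear of both, say to the right.
- rest_foot (a point): Where the lip stands when parked: middle of the inner corner between the rest's base and its front strip, at the base's upper face (6 mm above the bench). Axes: x from the strip to the upright board, y along the strip, z up. Free floor from here to the board's front face, 70 mm on in x. The parked scoop's x points along this x and upward, its y along this y.
- rest_edge (a point): Middle of the rounded rubber top edge (radius 4 mm) of the rest's upright board, at its very top: 74 mm in x beyond rest_foot and 107 mm above it. With its lip in the corner and its underside on this edge the scoop stands 57 degrees (1.0 rad) nose down from level.
- bottle: Small white-capped plastic bottle, 42 mm across, 90 high, loose; leave it alone. Origin: centre of the underside.
- sleeve_a: Pair of blue grip shells held by yellow tape, standing near the left of the table, 52 x 118 x 41 mm, loose; leave it alone. Origin: centre of the underside.
- scoop: The loose aluminium bench scoop, about 220 g: flat polished pan 150 long x 112 wide, floor 4 mm, side walls to 22 mm, rear wall to 28 mm, open at the lip. Origin: centre of the underside. Axes: x from lip to handle end, y across, z up out of the pan. It may turn a little in the grip. The pan is slippery: parts slide at about 13 to 19 degrees of slope. Mass and friction vary.
- scoop_rest: The wooden scoop rest, fixed to the bench: base 140 (x) x 150 (y) mm, front strip 14 mm thick standing 13 mm above the base on the -x side of rest_foot, upright board 8 mm thick and 150 wide behind it. Origin at the bench, 5 mm in -x from and 6 mm below rest_foot; same axes.
Not all that is in view belongs to the job. What is shaped like the shell_0 but purple is not meant.

How it is judged:
On the way, in this order (a step that is already met when the one before it is completed fails the run):
1. the scoop is lifted level off the bench with all three shells in its pan (height (world z) of scoop_pan above 0.05 m and angle between scoop_pan's own z axis and vertical below 0.25 rad and x of shell_0 in the frame of scoop_pan between -0.075 and 0.06 m and y of shell_0 in the frame of scoop_pan between -0.056 and 0.056 m and z of shell_0 in the frame of scoop_pan between -0.01 and 0.035 m and x of shell_1 in the frame of scoop_pan between -0.075 and 0.06 m and y of shell_1 in the frame of scoop_pan between -0.056 and 0.056 m and z of shell_1 in the frame of scoop_pan between -0.01 and 0.035 m and x of shell_2 in the frame of scoop_pan between -0.075 and 0.06 m and y of shell_2 in the frame of scoop_pan between -0.056 and 0.056 m and z of shell_2 in the frame of scoop_pan between -0.01 and 0.035 m and not (x of scoop_lip in the frame of tray_in between -0.08 and 0.08 m and y of scoop_lip in the frame of tray_in between -0.09 and 0.09 m)), for 0.2 s.
2. the level, loaded scoop has its lip over the tray (x of scoop_lip in the frame of tray_in between -0.08 and 0.08 m and y of scoop_lip in the frame of tray_in between -0.09 and 0.09 m and angle between scoop_pan's own z axis and vertical below 0.25 rad and x of shell_0 in the frame of scoop_pan between -0.075 and 0.06 m and y of shell_0 in the frame of scoop_pan between -0.056 and 0.056 m and z of shell_0 in the frame of scoop_pan between -0.01 and 0.035 m and x of shell_1 in the frame of scoop_pan between -0.075 and 0.06 m and y of shell_1 in the frame of scoop_pan between -0.056 and 0.056 m and z of shell_1 in the frame of scoop_pan between -0.01 and 0.035 m and x of shell_2 in the frame of scoop_pan between -0.075 and 0.06 m and y of shell_2 in the frame of scoop_pan between -0.056 and 0.056 m and z of shell_2 in the frame of scoop_pan between -0.01 and 0.035 m), for 0.1 s.
3. all three shells lie in the tray, while the scoop is held above the bench (x of shell_0 in the frame of tray_in between -0.085 and 0.085 m and y of shell_0 in the frame of tray_in between -0.095 and 0.095 m and z of each of shell_0, shell_1, shell_2 in the frame of tray_in below 0.052 m and x of shell_1 in the frame of tray_in between -0.085 and 0.085 m and y of shell_1 in the frame of tray_in between -0.095 and 0.095 m and x of shell_2 in the frame of tray_in between -0.085 and 0.085 m and y of shell_2 in the frame of tray_in between -0.095 and 0.095 m and height (world z) of scoop_lip above 0.03 m), for 0.2 s.
At the end, for the whole second after the job is handed in: All three shells lie in the tray; the scoop stands still in the rest, nose down 0.85 to 1.15 rad from level, lip on the base (within 12 mm), within 25 mm behind the front strip, 40 mm of its middle and 0.2 rad of square, handle up on the board's side (x of shell_0 in the frame of tray_in between -0.085 and 0.085 m and y of shell_0 in the frame of tray_in between -0.095 and 0.095 m and z of each of shell_0, shell_1, shell_2 in the frame of tray_in below 0.052 m and x of shell_1 in the frame of tray_in between -0.085 and 0.085 m and y of shell_1 in the frame of tray_in between -0.095 and 0.095 m and x of shell_2 in the frame of tray_in between -0.085 and 0.085 m and y of shell_2 in the frame of tray_in between -0.095 and 0.095 m and angle between scoop_pan's own z axis and vertical between 0.85 and 1.15 rad and x of scoop_lip in the frame of rest_foot between -0.006 and 0.025 m and y of scoop_lip in the frame of rest_foot between -0.04 and 0.04 m and z of scoop_lip in the frame of rest_foot below 0.012 m and angle between the y axis of scoop_pan and the y axis of rest_foot, either way round below 0.2 rad and x of scoop_grip in the frame of rest_foot above 0.03 m and linear speed of scoop below 0.02 m/s); the robot touches nothing.
It fails at once if a shell is spilled: it lies low outside the pan and outside the tray ((not (x of shell_0 in the frame of scoop_pan between -0.075 and 0.06 m and y of shell_0 in the frame of scoop_pan between -0.056 and 0.056 m and z of shell_0 in the frame of scoop_pan between -0.01 and 0.035 m) and not (x of shell_0 in the frame of tray_in between -0.11 and 0.11 m and y of shell_0 in the frame of tray_in between -0.12 and 0.12 m) and height (world z) of shell_0 below 0.03 m) or (not (x of shell_1 in the frame of scoop_pan between -0.075 and 0.06 m and y of shell_1 in the frame of scoop_pan between -0.056 and 0.056 m and z of shell_1 in the frame of scoop_pan between -0.01 and 0.035 m) and not (x of shell_1 in the frame of tray_in between -0.11 and 0.11 m and y of shell_1 in the frame of tray_in between -0.12 and 0.12 m) and height (world z) of shell_1 below 0.03 m) or (not (x of shell_2 in the frame of scoop_pan between -0.075 and 0.06 m and y of shell_2 in the frame of scoop_pan between -0.056 and 0.056 m and z of shell_2 in the frame of scoop_pan between -0.01 and 0.035 m) and not (x of shell_2 in the frame of tray_in between -0.11 and 0.11 m and y of shell_2 in the frame of tray_in between -0.12 and 0.12 m) and height (world z) of shell_2 below 0.03 m)).
It fails at once if the loaded scoop is tilted more than 0.35 rad away from the tray (angle between scoop_pan's own z axis and vertical above 0.35 rad and horizontal distance between scoop_lip and tray_in above 0.15 m and ((x of shell_0 in the frame of scoop_pan between -0.075 and 0.06 m and y of shell_0 in the frame of scoop_pan between -0.056 and 0.056 m and z of shell_0 in the frame of scoop_pan between -0.01 and 0.035 m) or (x of shell_1 in the frame of scoop_pan between -0.075 and 0.06 m and y of shell_1 in the frame of scoop_pan between -0.056 and 0.056 m and z of shell_1 in the frame of scoop_pan between -0.01 and 0.035 m) or (x of shell_2 in the frame of scoop_pan between -0.075 and 0.06 m and y of shell_2 in the frame of scoop_pan between -0.056 and 0.056 m and z of shell_2 in the frame of scoop_pan between -0.01 and 0.035 m))).
It fails at once if the scoop is pressed against the rest with more than 30 N (contact force between scoop and scoop_rest above 30 N).
It fails at once if the small bottle or the sleeve pair is moved by more than 20 mm (distance of any of bottle, sleeve_a from where it was at the start of the episode above 0.02 m).
It also fails if it takes over 72 s, if anything falls off the work surface, if the arm or the gripper's body presses on something with over 40 N, if the wrist force passes 120 N, or if a joint passes its speed limit or range.

ROBOT

A 6-joint arm with a two-finger parallel gripper is mounted at the origin on a cart in front of the work surface, level with it; the furniture and walls round the work are solid. World frame = base frame: x ahead of the robot, y to its left, z up, the work surface at z = 0. Lengths are in m, angles in rad, forces in N, time in s.
With the tool pointing down it reaches from about 0.325 to 0.775 m from the base axis. Payload 5.5 kg.
Tool frame: the origin (TCP) lies between the finger pads; the fingertips stand 8 mm ahead of it and the grasp point (between the pads) lies 11 mm behind it (tcp_to_tips is the distance from the TCP to the fingertips, in m); z points along the fingers, y is the direction in which the jaws open and shut (so a half turn about z gives the same grasp; the last joint's range is limited). The gripper opens to 88 mm and grips with 3 to 60 N. Pads are 20 mm wide; open, the fingers measure 115 mm over their backs; the gripper's body (75 mm by 178 mm) begins 61 mm behind the grasp point.
Start: joints at [-1.255, 0.091, 1.231, -0, 1.82, -0.057], TCP at [0.219, -0.559, 0.231] pointing down, gripper open.
Joint ranges: [-2.87, 2.87], [-0.86, 2.18], [0.17, 2.46], [-1.51, 4.65], [0.06, 2.69], [-2.65, 2.65]. Speed limits (rad/s): [2.57, 2.57, 3.01, 3.14, 3.14, 3.14].

INTERFACE

Orientations are given as a unit quaternion [w, x, y, z].
In Python, from bench import * gives the robot as it stands. Calls block until the motion is done:
- move_to(position, orientation): joint-space move of the TCP to a pose.
- move_l(position, speed=0.15, orientation=None): straight line of the TCP; orientation=None keeps the orientation; speed is the mean speed in m/s.
- movej(angles): joint-space move.
- gripper_open() and close(): open the fingers fully, or close them until they stop; the grip force is fixed at half the most.
- hold(seconds).
- inverse_kinematics(position, orientation): joint angles nearest the present ones, or None.
- state(): the state.
- get_image(name): name is "side" or "top"; returns a dict with "frame" (480x640x3 uint8, blue, green, red), "depth" (480x640 float32, m along the optical axis (not along the pixel's ray), 0 where there is no reading), "camera_matrix" (3x3 intrinsics, pixels), "k1" (the pictures are not rectified: a ray, as slopes to the right and down, at radius r is drawn at 1 + k1 r^2 times it, then the intrinsics apply), "view" (4x4, takes a point from world to camera coordinates). Camera axes: x right, y up, looking along -z (the intrinsics and any distortion apply to the point x, -y, -z); pixel columns grow to the right and rows downward; lengths in m; the calibration is good to about 2 mm. A picture is of the moment at which its call begins.
A pose or a line that the arm cannot do raises IKError and nothing moves.
- job_done(): hands the job in, once; it reports no verdict.
The state is a dict: "time": time; "joint_pos": joint angles; "dq": joint speeds; "joint_torque": joint torques, N m; "ee_pos": TCP position; "ee_rot": TCP orientation; "ft_force": force on the tool from outside, world axes, zero at the start; "moment": the same for the moment, N m; "finger_gap": finger opening in m.
Only numpy, scipy, OpenCV 4.12 (cv2) and the standard library are available. Lean on these libraries where they do the work, as an engineer would, in place of code of your own. Each camera call takes 0.05 s, during which the arm holds its last target.

## Working session

There is one attempt and no reset: what is moved stays moved. The work goes in short steps, each a Python script; the robot and the scene stay as the last script left them, time stands still between calls to the robot, and variables do not carry over. Pictures are saved under pics/ and viewed, and the job is handed in when it is done.

```bash
ls; mkdir -p pics
cat > h.py <<'E'
from bench import *
import numpy as np, cv2
from scipy.spatial.transform import Rotation as R
def snap(n,tag):
    d=get_image(n); cv2.imwrite(f'pics/{tag}.png',d['frame']); np.savez(f'pics/{tag}.npz',**{k:np.array(v) for k,v in d.items()}); return d
def load(tag): return dict(np.load(f'pics/{tag}.npz'))
def ray(d,u,v):
    K=d['camera_matrix'];k=float(d['k1'])
    a=np.array([(u-K[0,2])/K[0,0],(v-K[1,2])/K[1,1]])
    s=a.copy()
    for _ in range(20): s=a/(1+k*(s@s))
    V=d['view'];Rm=V[:3,:3];c=-Rm.T@V[:3,3]
    return c,Rm.T@np.array([s[0],-s[1],-1.])   # depth-scaled
def pix2z(d,u,v,z):
    c,r=ray(d,u,v); return c+r*(z-c[2])/r[2]
def pixd(d,u,v):
    c,r=ray(d,u,v); return c+r*float(d['depth'][int(round(v)),int(round(u))])
def tri(d1,p1,d2,p2):
    c1,r1=ray(d1,*p1);c2,r2=ray(d2,*p2)
    A=np.stack([r1,-r2],1);t=np.linalg.lstsq(A,c2-c1,rcond=None)[0]
    a=c1+r1*t[0];b=c2+r2*t[1];return (a+b)/2,np.linalg.norm(a-b)
def proj(d,P):
    V=d['view'];K=d['camera_matrix'];p=V[:3,:3]@P+V[:3,3];s=np.array([p[0],-p[1]])/-p[2]
    s=s*(1+float(d['k1'])*(s@s));return K[0,0]*s[0]+K[0,2],K[1,1]*s[1]+K[1,2]
E
python3 - <<'E'
from h import *
for n in('top','side'):
    d=snap(n,n+'0'); V=d['view'];print(n,-V[:3,:3].T@V[:3,3],d['k1'],d['camera_matrix'][0,0]); print(V[:3,:3].round(3))
s=state();print(s['ee_pos'],s['ee_rot'],s['finger_gap'],s['time'])
E
```

```text
pics
top [ 0.38769715 -0.01237004  1.59839801] -0.13395229164540956 551.4057877854518
[[-0.016 -1.    -0.014]
 [ 0.994 -0.017  0.104]
 [-0.105 -0.012  0.994]]
side [ 0.45848377 -0.6972411   0.72474301] -0.006718585360153553 444.1738790368635
[[ 0.992 -0.129 -0.007]
 [ 0.089  0.651  0.754]
 [-0.093 -0.748  0.657]]
[ 0.21843053 -0.55855498  0.22963475] [-8.55780521e-04  9.82680947e-01  1.85303563e-01 -1.18050850e-04] 0.08818281333513095 0.1
```

View pics/top0.png

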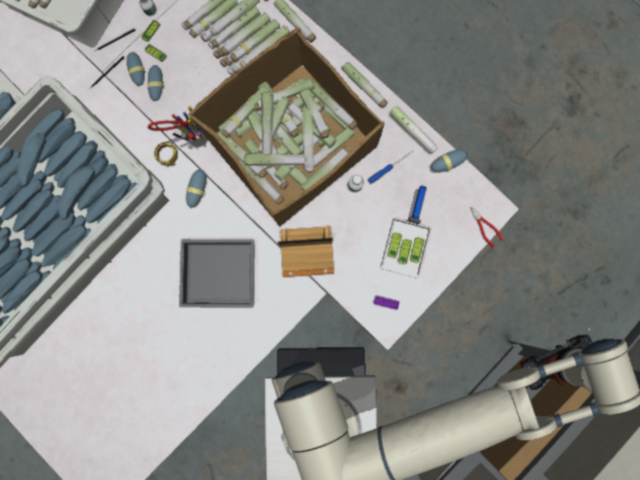

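View pics/side0.png

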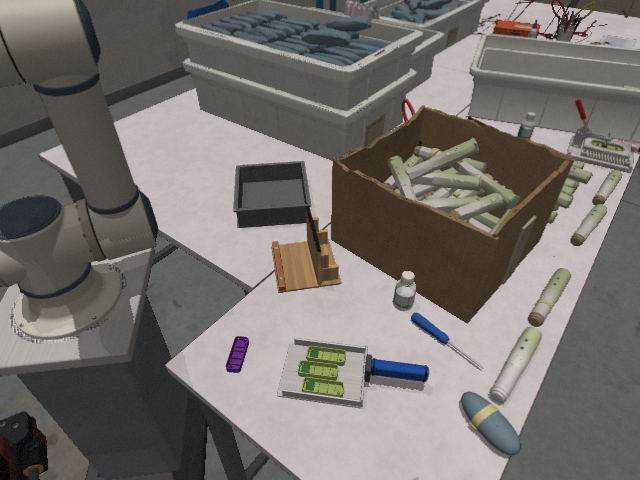

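Top view: scoop pan is around (406,247), handle (419,205), tray (217,273), rest (306,252), bottle (356,183), carton above the rest. Next I'll enlarge these.

Run:
```python
import cv2
t=cv2.imread('pics/top0.png');s=cv2.imread('pics/side0.png')
def crop(i,x,y,w,h,k,n):
    c=cv2.resize(i[y:y+h,x:x+w],None,fx=k,fy=k,interpolation=cv2.INTER_CUBIC)
    for j in range(0,w,10): cv2.line(c,(j*k,0),(j*k,6 if j%50 else 14),(0,0,255),1)
    for j in range(0,h,10): cv2.line(c,(0,j*k),(6 if j%50 else 14,j*k),(0,0,255),1)
    cv2.imwrite(n,c)
crop(t,370,180,80,100,6,'pics/c1.png')
crop(t,170,215,180,110,4,'pics/c2.png')
crop(s,270,325,180,90,4,'pics/c3.png')
crop(s,225,150,130,150,4,'pics/c4.png')
```

```text
(no output)
```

View pics/c1.png

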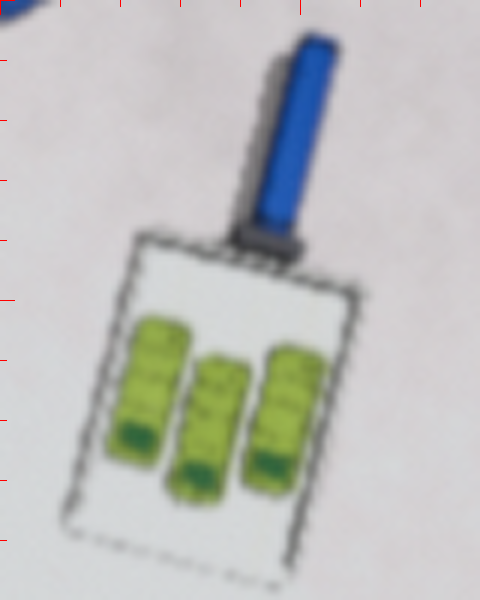

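View pics/c2.png

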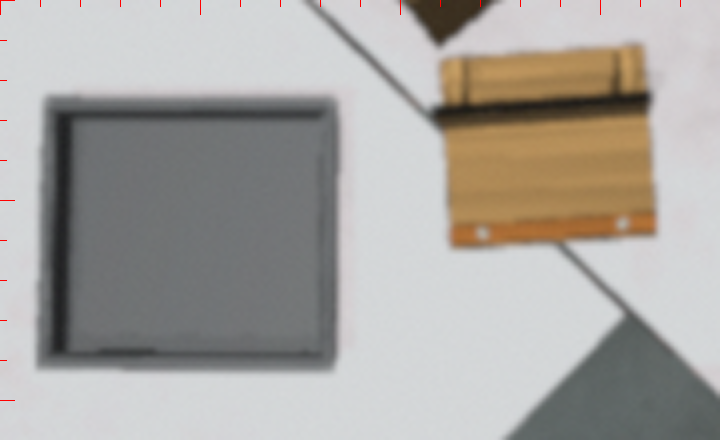

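View pics/c3.png

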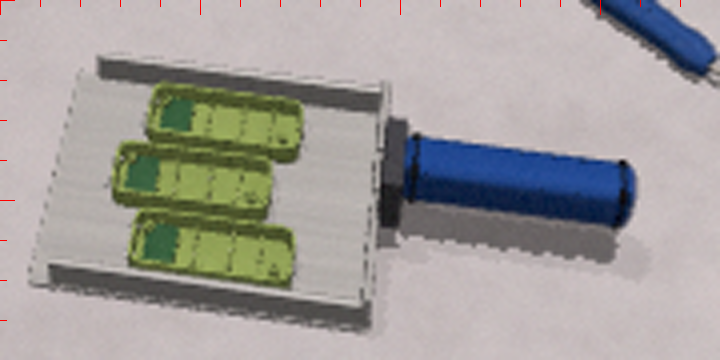

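View pics/c4.png

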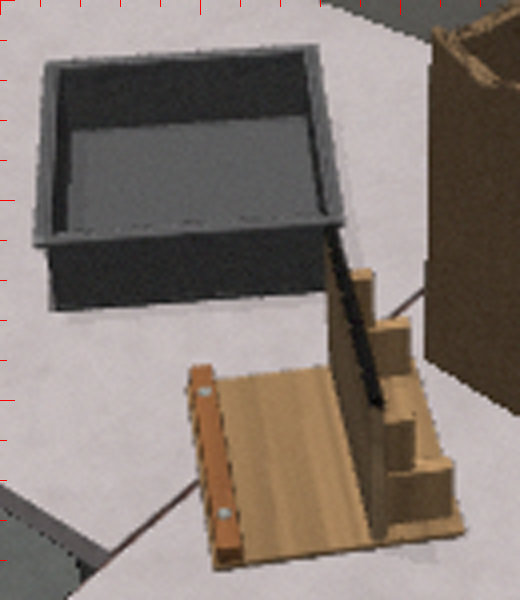

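Run:
```python
from h import *
np.set_printoptions(precision=4,suppress=True)
t=load('top0');s=load('side0')
c1=lambda x,y:(370+x/6,180+y/6);c2=lambda x,y:(170+x/4,215+y/4);c3=lambda x,y:(270+x/4,325+y/4);c4=lambda x,y:(225+x/4,150+y/4)
for n,a,b in [('lip+y',c1(67,527),c3(85,72)),('lip-y',c1(280,588),c3(32,285)),('rear+y',c1(142,235),c3(388,85)),('rear-y',c1(358,292),c3(372,300)),
 ('strip+y',c2(450,222),c4(213,365)),('strip-y',c2(655,211),c4(241,548)),('edge+y',c2(435,108),c4(333,228)),('edge-y',c2(650,98),c4(380,403)),
 ('trayA',c2(46,97),c4(50,62)),('trayB',c2(336,97),c4(316,47)),('trayC',c2(333,368),c4(342,218)),('trayD',c2(38,366),c4(38,242)),]:
    print(n,*tri(t,a,s,b))
print('z-assumed lip',pix2z(t,*c1(67,527),.004),pix2z(t,*c1(280,588),.004),'handle rear/front',pix2z(t,*c1(318,40),.057),pix2z(t,*c1(272,222),.057))
for d,n in((t,'top'),(s,'side')):
    f=d['frame'].astype(int);m=(f[...,0]>f[...,2]+60)&(f[...,0]>f[...,1]+30)
    if n=='top': m[:, :405]=0;m[:180]=0;m[230:]=0;m[:,430:]=0
    else: m[:, :365]=0;m[:350]=0;m[390:]=0;m[:,435:]=0
    vs,us=np.nonzero(m);P=np.array([pixd(d,u,v) for u,v in zip(us,vs)])
    P=P[(P[:,2]>-.05)&(P[:,2]<.15)]
    print(n,len(P),np.percentile(P[:,2],[5,50,95]))
    Q=P[:,:2];c=(Q.max(0)+Q.min(0))/2
    _,_,vt=np.linalg.svd(Q-Q.mean(0));print('mean',Q.mean(0),'dir',vt[0],np.ptp((Q-Q.mean(0))@vt[0]),np.ptp((Q-Q.mean(0))@vt[1]))
```

```text
lip+y [ 0.4625 -0.1851  0.0066] 0.0059108933745547956
lip-y [ 0.4308 -0.2883 -0.0005] 0.004941185625563618
rear+y [ 0.6014 -0.2237  0.0245] 0.0064813738442517374
rear-y [ 0.5725 -0.3273  0.0233] 0.006889276031538472
strip+y [0.4571 0.0991 0.019 ] 0.0019065025432068498
strip-y [ 0.4629 -0.0479  0.017 ] 0.0024899101349633575
edge+y [0.531  0.1018 0.1116] 0.0029443934246766606
edge-y [ 0.5371 -0.0441  0.1099] 0.006272256232160099
trayA [0.4548 0.3528 0.1024] 0.17753545928125328
trayB [0.5304 0.1589 0.1959] 0.001501378249137986
trayC [0.4486 0.1634 0.0843] 0.1897642184460726
trayD [ 0.3417  0.4358 -0.1325] 0.023756092066973575
z-assumed lip [ 0.4596 -0.1855  0.004 ] [ 0.4282 -0.2877  0.004 ] handle rear/front [ 0.6858 -0.306   0.057 ] [ 0.599  -0.2807  0.057 ]
top 197 [0.0503 0.057  0.0622]
mean [ 0.6418 -0.2926] dir [-0.9605  0.2784] 0.09529393337933176 0.018015291123699907
side 560 [0.0509 0.0558 0.0578]
mean [ 0.6444 -0.2938] dir [ 0.9583 -0.2858] 0.09502259850094275 0.021191669702152235
```

```bash
cat >> h.py <<'E'
def Rs(yaw,p):  # scoop orientation: yaw about z, nose-down pitch p (x axis goes up)
    return R.from_euler('z',yaw)*R.from_euler('y',-p)
def tool_in_scoop(a):
    z=np.array([-np.sin(a),0,-np.cos(a)]);y=np.array([0,1.,0]);x=np.cross(y,z)
    return R.from_matrix(np.stack([x,y,z],1))
def q(r):
    v=r.as_quat();return [v[3],v[0],v[1],v[2]]
A=np.radians(20); GX=0.185; GZ=0.044   # grasp point behind lip / above underside, in scoop frame
def tcp(lip,yaw,p,a=A,gx=None,gz=None,slip=0):
    S=Rs(yaw,p);T=S*tool_in_scoop(a)
    g=np.array(lip)+S.apply([GX if gx is None else gx,0,GZ if gz is None else gz])
    return list(g+0.011*T.as_matrix()[:,2]),q(T)
E
python3 - <<'E'
from h import *
np.set_printoptions(precision=4,suppress=True)
t=load('top0');s=load('side0')
c1=lambda x,y:(370+x/6,180+y/6);c2=lambda x,y:(170+x/4,215+y/4);c4=lambda x,y:(225+x/4,150+y/4)
P={}
for n,a,b in [('A+x+y',c2(46,97),c4(316,47)),('B+x-y',c2(336,97),c4(342,218)),('C-x-y',c2(333,368),c4(38,242)),('D-x+y',c2(38,366),c4(50,62))]:
    p,e=tri(t,a,s,b);print(n,p,e);P[n]=p
print('tray',sum(P.values())/4)
print('bottle top',pixd(t,356,183),'carton corner',pixd(t,282,218), pixd(t,382,126))
lip0=np.array([.4455,-.2355,0]);yaw=-np.radians(16.4)
for nm,a in [('grasp',(lip0,yaw,0)),('lift',(lip0+[0,0,.17],yaw,0)),
  ('pre',((.445,.20,.17),-1.5,0)),('pour0',((.445,.22,.09),-1.5,0)),('pour',((.445,.22,.09),-1.5,.8)),('park',((.465,.026,.006),.04,1.05)),('parkup',((.465,.026,.12),.04,1.1))]:
    po,qq=tcp(*a);j=inverse_kinematics(po,qq);print(nm,np.array(po),None if j is None else np.array(j))
E
```

```text
A+x+y [0.5487 0.3832 0.0574] 0.002978343796647652
B+x-y [0.5441 0.1752 0.0626] 0.0018659880830109543
C-x-y [0.3564 0.1791 0.0606] 0.00496468225080922
D-x+y [0.3606 0.3881 0.0582] 0.006630014765027659
tray [0.4524 0.2814 0.0597]
bottle top [ 0.6926 -0.1129  0.0902] carton corner [0.5961 0.0929 0.1038] [ 0.8187 -0.1768  0.2092]
grasp [ 0.6194 -0.2867  0.0337] [-0.4546  0.6919  0.866  -0.0612  1.9276 -1.7506]
lift [ 0.6194 -0.2867  0.2037] [-0.4546  0.6863  0.5729 -0.0723  2.2256 -1.7733]
pre [0.4578 0.0192 0.2037] [-0.2772 -0.2493  1.6374  0.3421  1.8601 -0.2671]
pour0 [0.4578 0.0392 0.1237] [-0.2363 -0.2461  1.7763  0.3356  1.7127 -0.2761]
pour [0.4522 0.1181 0.2435] [ 0.477  -0.1388  1.4946 -0.4436  1.9393  0.2763]
park [0.5259 0.0284 0.18  ] [-0.047  -0.7792  2.1455  0.0637  1.0771 -1.6676]
parkup [0.5172 0.0281 0.2968] [-0.0536 -0.8047  1.9709  0.0678  1.2274 -1.6622]
```

```bash
sed -i 's/^A=np.radians(20)/A=np.radians(25)/' h.py
cat >> h.py <<'E'
LIP0=np.array([.4455,-.2355,0]);YAW0=-np.radians(16.4)
def st(m=''):
    s=state();print(m,'t',round(s['time'],2),'p',np.round(s['ee_pos'],4),'F',np.round(s['ft_force'],2),'M',np.round(s['moment'],3),'gap',round(s['finger_gap'],4));return s
E
python3 - <<'E'
from h import *
po,qq=tcp(LIP0,YAW0,0);zt=R.from_quat([*qq[1:],qq[0]]).as_matrix()[:,2]
for a in (((.445,.235,.09),-1.5,.9),((.465,.026,.006),.04,1.05),((.465,.026,.15),.04,1.15)):
    p2,q2=tcp(*a);print(inverse_kinematics(p2,q2))
move_to(list(np.array(po)-.12*zt),qq);st('pre')
move_l(po,speed=.08);st('at')
snap('side','side1');snap('top','top1')
E
```

```text
[ 0.53759123 -0.08940406  1.4364851  -0.449674    1.97651649  0.3248557 ]
[-0.04098339 -0.69635434  2.06821916  0.05087692  1.15808074 -1.65747303]
[-0.05369552 -0.77281626  1.88088062  0.06322395  1.32251209 -1.65727203]
pre t 2.01 p [ 0.6667 -0.302   0.1436] F [ 0.38 -0.52  0.93] M [-0.068 -0.308  0.004] gap 0.0879
at t 3.66 p [ 0.6188 -0.2866  0.0346] F [ 0.22 -0.13  0.27] M [-0.053 -0.336 -0.031] gap 0.0878
```

```bash
python3 -c "
import cv2
i=cv2.imread('pics/side1.png');cv2.imwrite('pics/side1c.png',cv2.resize(i[250:420,250:470],None,fx=3.5,fy=3.5,interpolation=cv2.INTER_CUBIC))"
```

```text
(no output)
```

View pics/side1c.png

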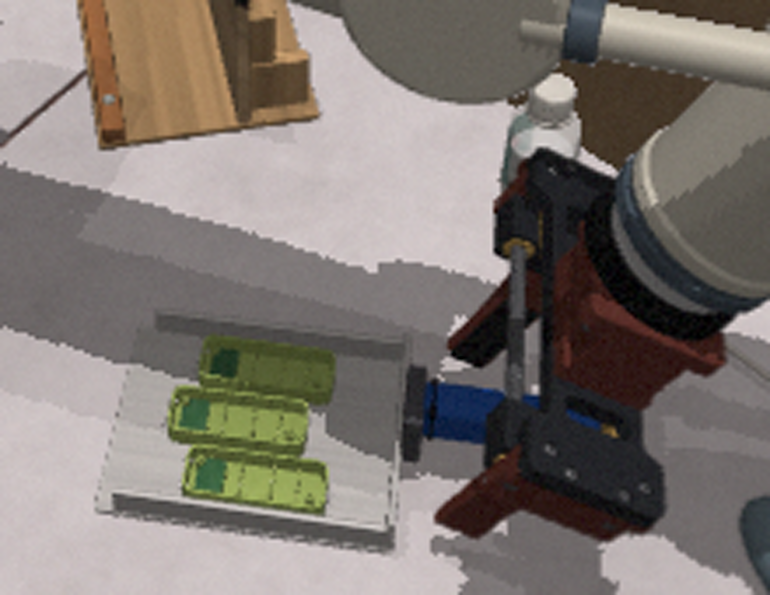

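The open jaws straddle the handle evenly (tips at crop (470,340) and (460,520), handle between them). Next: close and make a trial lift.

Run:
```python
from h import *
close();st('closed')
po,qq=tcp(LIP0+[0,0,.012],YAW0,0)
move_l(po,speed=.03);hold(.3);st('lift12')
d=snap('side','side2');i=d['frame'];cv2.imwrite('pics/side2c.png',cv2.resize(i[320:420,260:430],None,fx=4.5,fy=4.5,interpolation=cv2.INTER_CUBIC))
```

```text
closed t 4.81 p [ 0.6186 -0.2864  0.034 ] F [ 0.41 -0.91  0.39] M [ 0.014 -0.354 -0.022] gap 0.0198
lift12 t 5.66 p [ 0.6184 -0.2864  0.0458] F [-0.72 -0.42 -2.56] M [-0.178 -0.726  0.055] gap 0.0198
```

View pics/side2c.png

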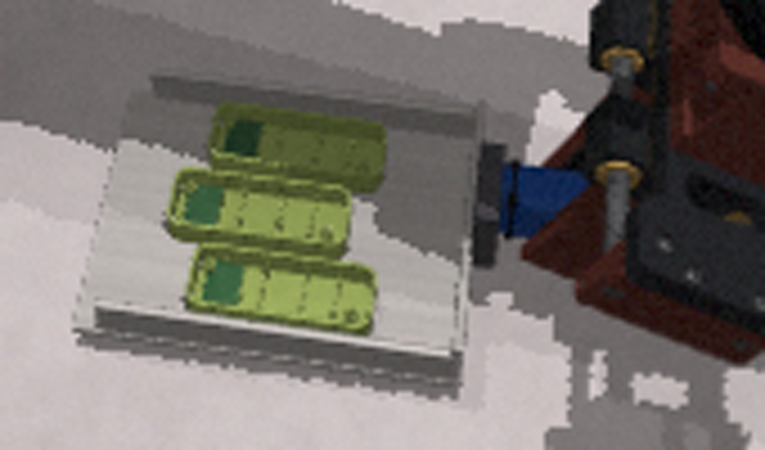

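The scoop is clear of the bench and roughly level, with all shells in it (lip-corner shadow gap visible at crop (80,335)). Lifting further, then measuring the tilt.

Run:
```python
from h import *
po,qq=tcp(LIP0+[0,0,.17],YAW0,0)
move_l(po,speed=.06);hold(.3);st('up')
for n in('side','top'):
    d=snap(n,n+'3');i=d['frame']
    u,v=proj(d,LIP0+[.1,-.03,.17]);u=int(u);v=int(v);print(n,u-70,v-55)
    cv2.imwrite(f'pics/{n}3c.png',cv2.resize(i[v-55:v+55,u-70:u+70],None,fx=5,fy=5,interpolation=cv2.INTER_CUBIC))
```

```text
up t 8.79 p [ 0.6185 -0.2864  0.204 ] F [ 0.4   0.41 -3.64] M [-0.161 -0.755  0.027] gap 0.0199
side 271 263
top 347 176
```

View pics/side3c.png

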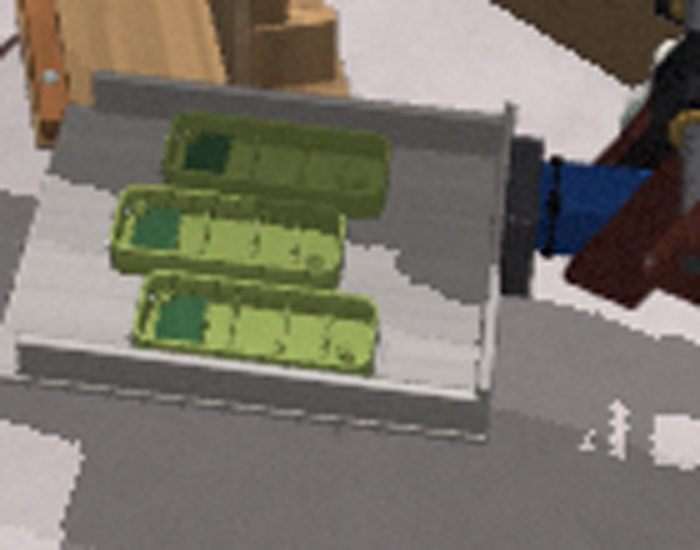

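View pics/top3c.png

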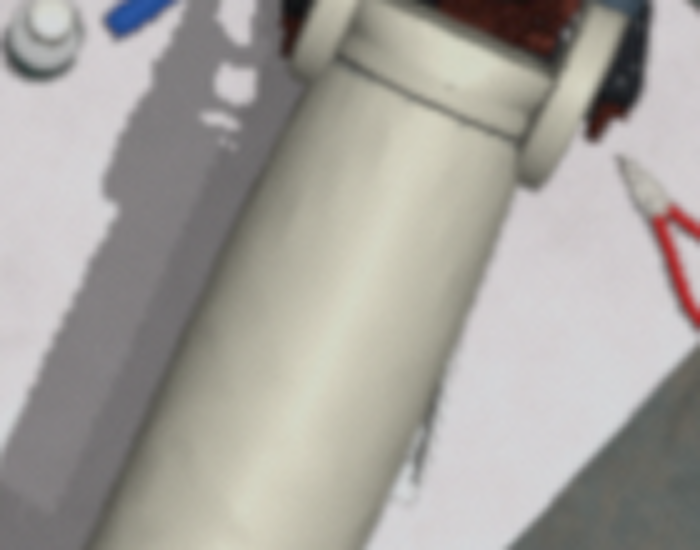

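Side view shows the shells unmoved in the pan. I'll get the tilt from the depth of the pan floor in front of and behind the shells.

```bash
cat >> h.py <<'E'
def planefit(d,polys,f=5,o=(0,0)):
    m=np.zeros((480,640),np.uint8)
    for p in polys: cv2.fillPoly(m,[np.round(np.array(p)/f+np.array(o)).astype(np.int32)],1)
    vs,us=np.nonzero(m);P=np.array([pixd(d,u,v) for u,v in zip(us,vs) if d['depth'][v,u]>0])
    c=np.median(P,0)
    for _ in range(5):
        _,_,vt=np.linalg.svd(P-P.mean(0));n=vt[2]*np.sign(vt[2][2]);r=(P-P.mean(0))@n;k=abs(r)<max(2.0*r.std(),.0015);P=P[k]
    return n,P.mean(0),r.std(),len(P)
E
python3 - <<'E'
from h import *
np.set_printoptions(precision=4,suppress=True)
d=load('side3');o=(271,263)
n,c,s,N=planefit(d,[[(60,190),(105,200),(105,290),(30,325)],[(350,275),(385,270),(480,310),(470,365),(390,350)],[(400,150),(490,160),(490,280),(400,220)]],5,o)
x=np.array([np.cos(YAW0),np.sin(YAW0),0]);y=np.array([-x[1],x[0],0])
print(n,c,s,N,'nose-down pitch deg',np.degrees(-n@x),'roll',np.degrees(n@y))
n,c,s,N=planefit(load('side0'),[[(70,90),(110,100),(110,220),(50,250)],[(300,240),(360,250),(360,290),(300,285)]],4,(270,325))
print('start:',n,c,s,N,np.degrees(-n@x),np.degrees(n@y))
# edges: lip corners and rear corners at expected height
E
```

```text
[-0.0037 -0.0004  1.    ] [ 0.5389 -0.2586  0.173 ] 0.0007374224430807842 852 nose-down pitch deg 0.19835989000813498 roll -0.08132002306054083
start: [-0.0003  0.      1.    ] [ 0.4882 -0.2533  0.0031] 0.0010416435943181267 594 0.015756820705578396 -0.0034946116658210896
```

The scoop is level (0.2°), with no slip in the grip. Next is the tray.

Run:
```python
from h import *
po,qq=tcp((.44,.19,.17),-1.6,0);move_l(po,speed=.11,orientation=qq);st('pre')
po,qq=tcp((.44,.235,.10),-1.6,0);move_l(po,speed=.06,orientation=qq);hold(.2);st('over')
snap('side','side4');snap('top','top4')
```

```text
pre t 12.21 p [0.4349 0.0096 0.2039] F [ 0.38 -0.62 -3.68] M [-0.663 -0.03  -0.012] gap 0.0198
over t 13.94 p [0.4348 0.0546 0.1342] F [ 0.09 -0.03 -3.65] M [-0.654 -0.08  -0.033] gap 0.0198
```

View pics/side4.png

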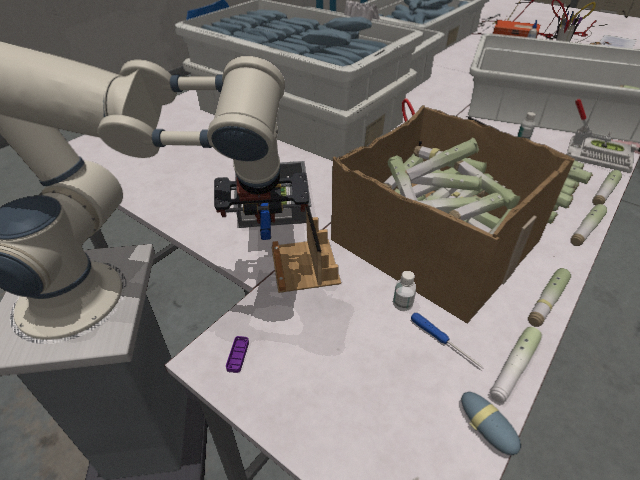

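View pics/top4.png

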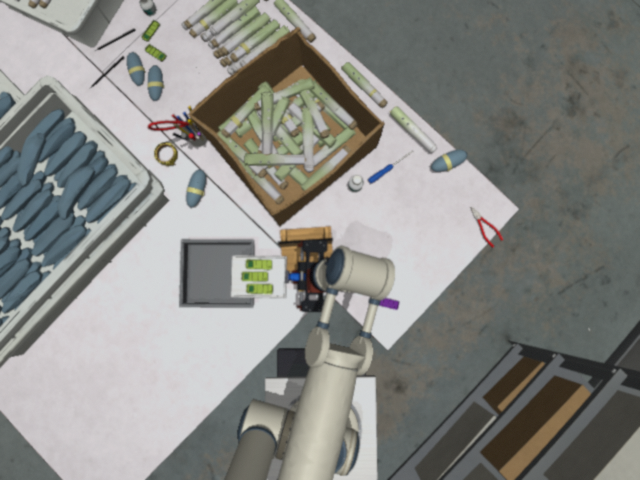

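In the top view the lip is at (232,277), inside the tray, with all three shells in the pan. Now tipping it in small steps about the lip.

Run:
```python
from h import *
L=np.array([.443,.235,.10])
ps=[(.12,.095),(.22,.09),(.32,.085),(.42,.085),(.52,.085)]
# spread feasibility
for p,z in ps+[(.75,.085)]:
    po,qq=tcp((L[0],L[1],z),-1.6,p);assert inverse_kinematics(po,qq) is not None
for p,z in ps:
    po,qq=tcp((L[0],L[1],z),-1.6,p);move_l(po,speed=.05,orientation=qq)
    s=state();print(p,round(s['time'],2),np.round(s['ft_force'][2],2),np.round(s['moment'],3))
hold(.5);st('p.52')
snap('top','top5')
```

```text
0.12 14.54 -3.46 [-0.556 -0.057 -0.009]
0.22 14.97 -2.67 [-0.466 -0.041 -0.017]
0.32 15.4 -2.95 [-0.266 -0.093 -0.014]
0.42 15.92 -2.56 [-0.238 -0.08  -0.039]
0.52 16.43 -2.17 [-0.07  -0.055  0.008]
p.52 t 16.93 p [0.4389 0.0953 0.2041] F [ 0.73 -0.26 -2.06] M [-0.059 -0.056 -0.01 ] gap 0.0199
```

```bash
python3 -c "
import cv2
i=cv2.imread('pics/top5.png');cv2.imwrite('pics/top5c.png',cv2.resize(i[220:330,160:340],None,fx=4,fy=4,interpolation=cv2.INTER_CUBIC))"
```

```text
(no output)
```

View pics/top5c.png

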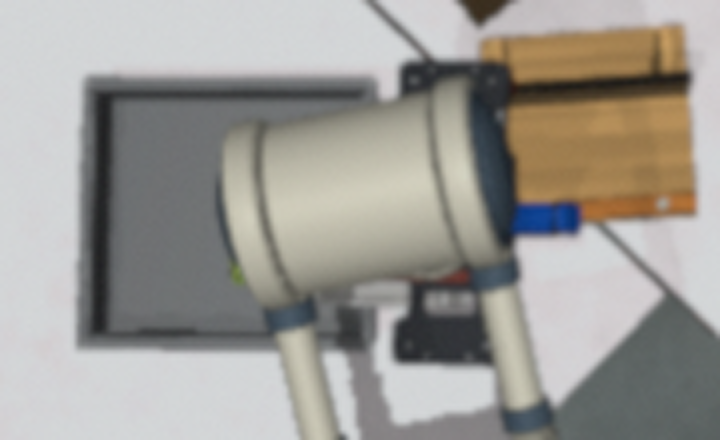

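The view is blocked by the wrist, with one green bit at crop (237,272). I'll tilt a little further, then raise and look.

Run:
```python
from h import *
for p,z in [(.64,.09),(.75,.1)]:
    po,qq=tcp((.443,.235,z),-1.6,p);move_l(po,speed=.06,orientation=qq)
hold(.5);st('tilt');snap('side','side6');snap('top','top6')
i=load('side6')['frame'];cv2.imwrite('pics/side6c.png',cv2.resize(i[120:270,190:370],None,fx=4,fy=4,interpolation=cv2.INTER_CUBIC))
```

```text
tilt t 18.68 p [0.4398 0.1261 0.2478] F [ 0.1   0.16 -2.11] M [ 0.148 -0.076 -0.009] gap 0.0197
```

View pics/side6c.png

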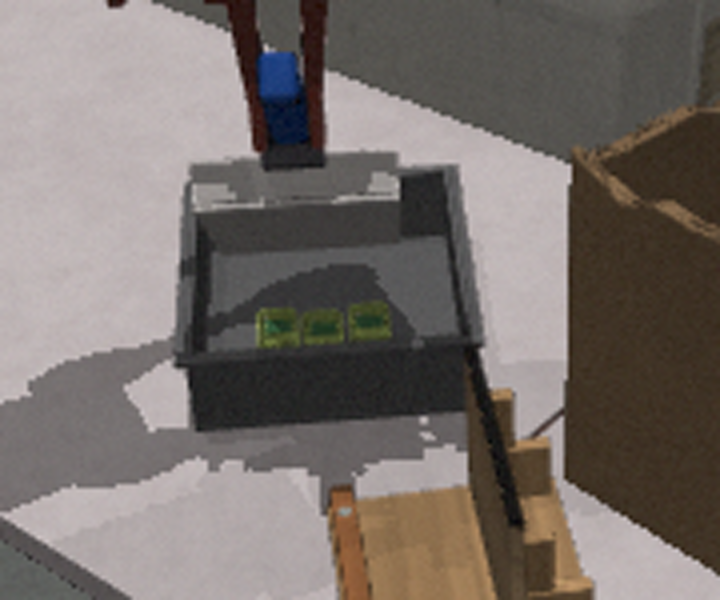

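View pics/top6.png

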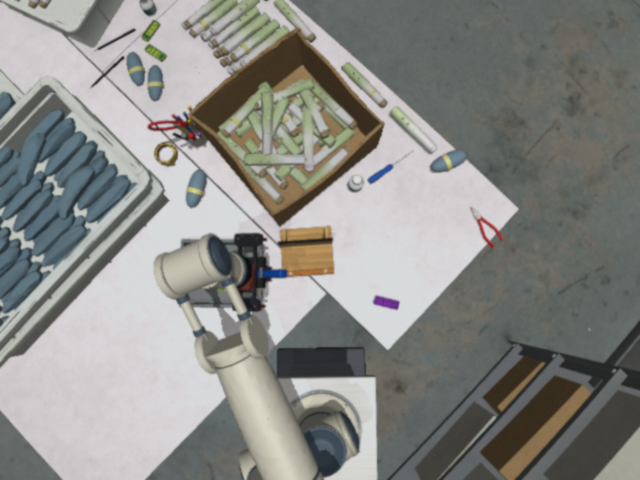

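All three shells are lying on the tray floor (side crop around (278,328), (322,328), (370,320)), and the pan is empty. Next: raise the scoop clear, check the tray, then go above the rest.

Run:
```python
from h import *
W=[((.443,.22,.17),-1.6,.8),((.42,.13,.20),-1.2,.95),((.42,.06,.20),-.6,1.05),((.468,.0265,.17),.04,1.12)]
for w in W:
    po,qq=tcp(*w);print(inverse_kinematics(po,qq))
for k,w in enumerate(W):
    po,qq=tcp(*w);move_l(po,speed=.12,orientation=qq);st(k)
hold(.3)
for n in('side','top'):snap(n,n+'7')
```

```text
[ 0.42878037 -0.13888995  1.33199092 -0.37491878  2.083858    0.29454008]
[ 0.42869228 -0.28726956  1.41982109 -0.5633921   1.97722702 -0.17826988]
[ 0.31796168 -0.57272178  1.64469005 -0.47694876  1.65482373 -0.79534744]
[-0.04736614 -0.70455269  1.79765646  0.05630818  1.36700629 -1.65000403]
0 t 19.56 p [0.44   0.1189 0.3224] F [-0.46 -0.52 -2.81] M [ 0.204 -0.064 -0.013] gap 0.0198
1 t 20.33 p [0.4478 0.0582 0.3656] F [-0.25 -0.35 -2.93] M [ 0.317  0.028 -0.039] gap 0.02
2 t 21.09 p [0.4696 0.026  0.3727] F [ 0.75 -0.09 -2.59] M [0.277 0.249 0.034] gap 0.0202
3 t 22.02 p [0.516  0.0285 0.3467] F [-0.03 -0.51 -2.61] M [0.05  0.413 0.024] gap 0.02
```

View pics/side7.png

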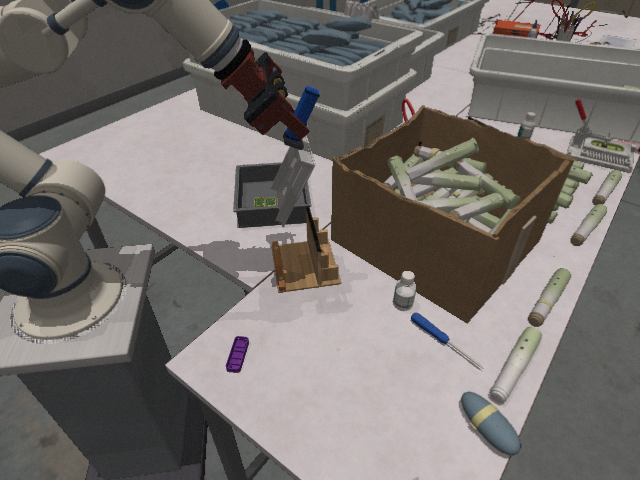

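View pics/top7.png

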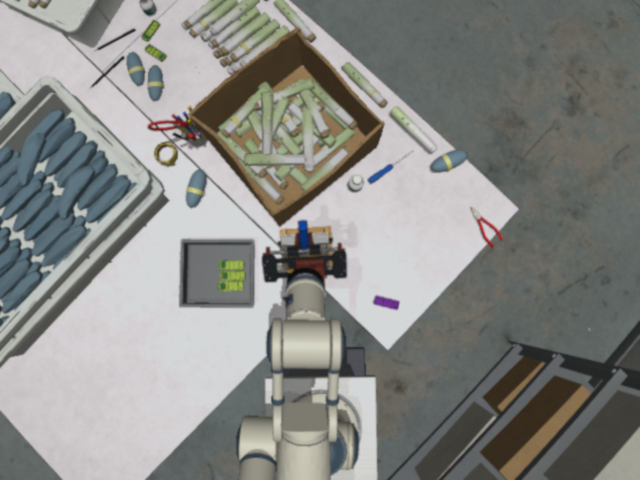

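The top view shows the three shells flat in the tray at (232,275). Now I'll measure how the scoop sits in the grip before lowering it.

Run:
```python
from h import *
i=load('side7')['frame'];c=cv2.resize(i[130:260,250:350],None,fx=5.5,fy=4.6*5.5/5.5,interpolation=cv2.INTER_CUBIC)
c=cv2.resize(i[130:255,255:345],None,fx=4.8,fy=4.8,interpolation=cv2.INTER_CUBIC)
d=load('side7');S=Rs(.04,1.12);L=np.array([.468,.0265,.17])
for P in ([0,-.056,0],[0,.056,0],[.15,-.056,0],[.15,-.056,.028],[.15,.056,.028],[0,-.056,.022],[.233,0,.057]):
    u,v=proj(d,L+S.apply(P));print(P,round(u,1),round(v,1));cv2.circle(c,(int((u-255+.5)*4.8),int((v-130+.5)*4.8)),3,(0,0,255),1)
cv2.imwrite('pics/side7c.png',c)
```

```text
[0, -0.056, 0] 283.2 226.5
[0, 0.056, 0] 277.6 193.4
[0.15, -0.056, 0] 315.4 163.7
[0.15, -0.056, 0.028] 301.1 159.1
[0.15, 0.056, 0.028] 293.1 129.0
[0, -0.056, 0.022] 272.7 223.9
[0.233, 0, 0.057] 300.7 97.2
```

View pics/side7c.png

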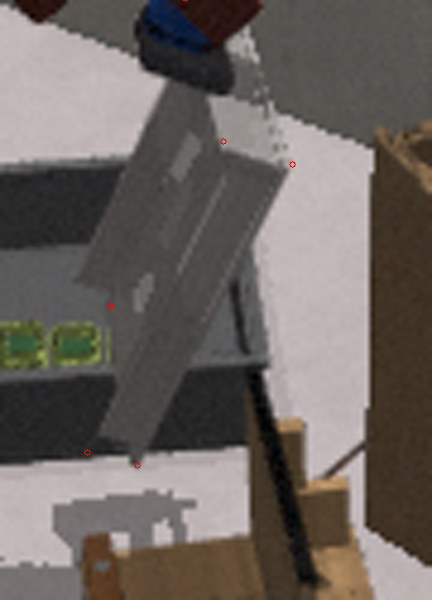

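Predicted lip and rear corners coincide with the picture to about a pixel, so there's no slip. Lowering with force checks.

Run:
```python
from h import *
x,y=.468,.0265
po,qq=tcp((x,y,.03),.04,1.12);move_l(po,speed=.07,orientation=qq);hold(.3)
def F(n=4):
    f=[]
    for _ in range(n): hold(.04);f.append(state()['ft_force'])
    return np.mean(f,0)
f0=F(8);st('z30');z=.03
for z in [.02,.015,.012,.010,.009,.008,.007,.006,.005,.004,.003,.002,.001,0,-.001]:
    po,qq=tcp((x,y,z),.04,1.12);move_l(po,speed=.02);f=F()-f0;print(z,np.round(f,2))
    if f[2]>1.2: break
st('down')
for n in('side','top'):snap(n,n+'8')
i=load('side8')['frame'];cv2.imwrite('pics/side8c.png',cv2.resize(i[160:300,250:360],None,fx=4.2,fy=4.2,interpolation=cv2.INTER_CUBIC))
```

```text
z30 t 25.21 p [0.5159 0.0284 0.2072] F [-0.29 -0.32 -2.88] M [0.07  0.446 0.022] gap 0.0199
0.02 [-0.31  0.19 -0.17]
0.015 [-0.28 -0.05 -0.02]
0.012 [-0.36  0.03  0.1 ]
0.01 [-0.02 -0.    0.07]
0.009 [ 0.09 -0.07  0.14]
0.008 [-0.44 -0.34  0.37]
0.007 [-0.24 -0.07  0.78]
0.006 [-0.58  0.61  5.55]
down t 29.14 p [0.5163 0.0285 0.1843] F [-0.26  1.05  4.72] M [0.135 0.096 0.018] gap 0.0203
```

View pics/side8c.png

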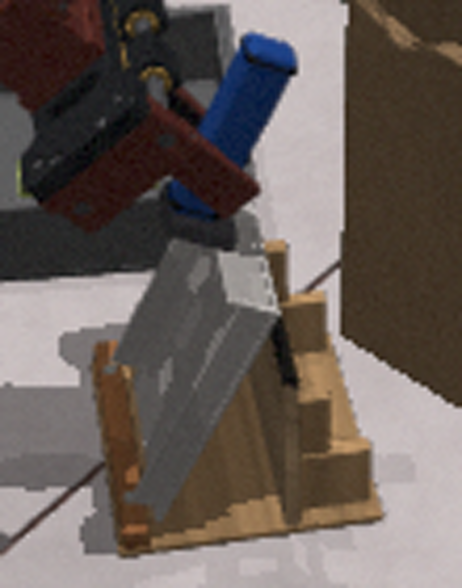

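The lip stands on the base behind the strip (5.5 N touch, crop (150,505)). Ease off slightly, then lean it back about the lip until the edge is felt.

Run:
```python
from h import *
x,y=.468,.0265
def F(n=4):
    f=[]
    for _ in range(n): hold(.04);f.append(state()['ft_force'])
    return np.mean(f,0)
po,qq=tcp((x,y,.0072),.04,1.12);move_l(po,speed=.02);hold(.1);f0=F(8);print(f0)
for p in np.arange(1.105,.985,-.015):
    po,qq=tcp((x,y,.0072),.04,p);move_l(po,speed=.02,orientation=qq);f=F()-f0;m=state()['moment'];print(round(p,3),np.round(f,2),np.round(m,3))
    if f[0]<-1.5 or np.linalg.norm(f)>3: break
st('lean')
for n in('side','top'):snap(n,n+'9')
i=load('side9')['frame'];cv2.imwrite('pics/side9c.png',cv2.resize(i[160:300,250:360],None,fx=4.2,fy=4.2,interpolation=cv2.INTER_CUBIC))
```

```text
[0.41768538 0.15714165 1.85477818]
1.105 [ 0.4  0.2 -0.6] [ 0.076 -0.06   0.084]
1.09 [-0.11  0.41 -0.5 ] [0.088 0.037 0.042]
1.075 [-0.28  0.24 -1.4 ] [0.033 0.082 0.007]
1.06 [-0.16 -0.26 -1.53] [ 0.105  0.1   -0.007]
1.045 [-0.02 -0.14 -1.98] [0.005 0.186 0.056]
1.03 [-1.73 -0.18 -1.73] [0.03  0.475 0.06 ]
lean t 32.67 p [0.5315 0.0291 0.1791] F [-1.19  0.48  0.54] M [0.03  0.475 0.06 ] gap 0.0197
```

View pics/side9c.png

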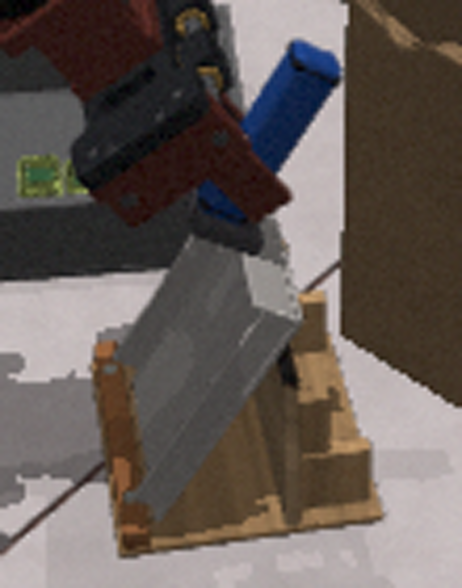

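Edge contact came at 1.03 rad (predicted 1.033) with about 1.7 N. Release and back off along the tool axis.

Run:
```python
from h import *
gripper_open();hold(.3);s=st('open')
qq=s['ee_rot'];zt=R.from_quat([*qq[1:],qq[0]]).as_matrix()[:,2]
move_l(list(np.array(s['ee_pos'])-.11*zt),speed=.08);hold(.3);st('back')
for n in('side','top'):snap(n,n+'10')
i=load('side10')['frame'];cv2.imwrite('pics/side10c.png',cv2.resize(i[140:300,230:370],None,fx=3.7,fy=3.7,interpolation=cv2.INTER_CUBIC))
i=load('top10')['frame'];cv2.imwrite('pics/top10c.png',cv2.resize(i[170:330,170:380],None,fx=3.7,fy=3.7,interpolation=cv2.INTER_CUBIC))
```

```text
open t 34.21 p [0.5316 0.029  0.1793] F [-0.72  0.52 -0.38] M [0.049 0.123 0.01 ] gap 0.0882
back t 36.03 p [0.4702 0.0266 0.2703] F [-0.   -0.31  0.24] M [ 0.044  0.091 -0.006] gap 0.0877
```

View pics/side10c.png

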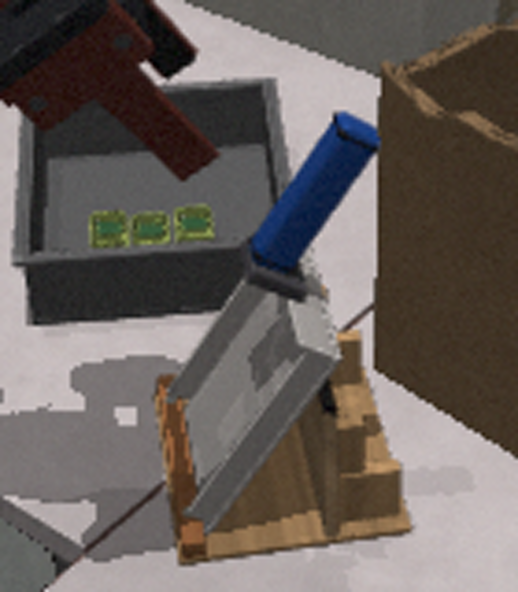

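View pics/top10c.png

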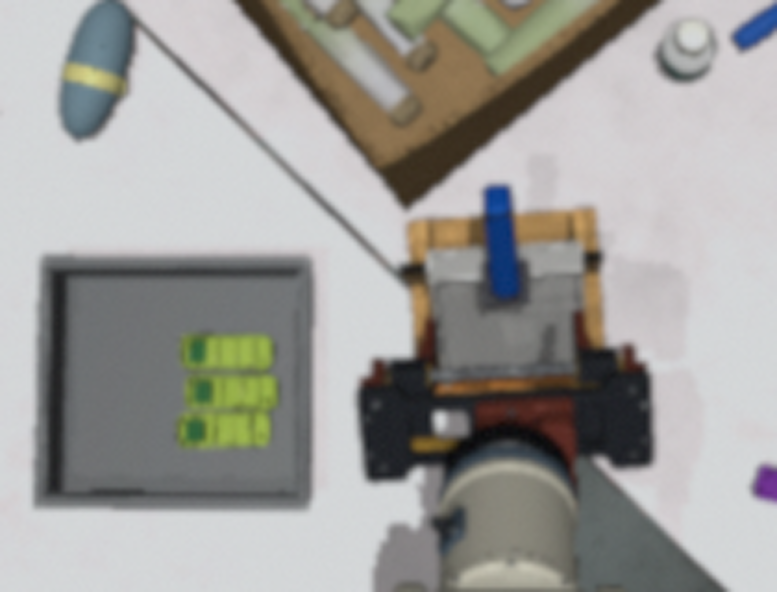

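The scoop stands by itself in the rest, the shells are in the tray, and the bottle is in place. Now a numeric check of the parked pose.

Run:
```python
from h import *
np.set_printoptions(precision=4,suppress=True)
d=load('side10');o=(230,140);t=load('top10')
n,c,s,N=planefit(d,[[(250,310),(300,310),(300,345),(240,400),(205,440),(200,400)]],3.7,o)
print('floor n',n,c,s,N,'pitch',np.arccos(n[2]),'yaw',np.degrees(np.arctan2(-n[1],-n[0])))
n2,c2,s2,N2=planefit(t,[[(435,300),(470,310),(575,310),(575,340),(440,365)]],3.7,(170,170));print('top',n2,c2,s2,N2,np.arccos(n2[2]))
S=Rs(.04,np.arccos(n[2]));L=c-S.apply([(c[2]-.006)/np.sin(np.arccos(n[2])),0,.004]);print('lip approx',L,'minus foot',L-np.array([.460,.0256,.006]))
im=cv2.resize(d['frame'][140:300,230:370],None,fx=3.7,fy=3.7,interpolation=cv2.INTER_CUBIC)
for p,xo,col in((1.03,.468,(0,0,255)),(1.0,.4615,(0,255,255))):
    S=Rs(.04,p)
    for P in ([0,-.056,0],[.15,-.056,0],[.257,0,.057],[.15,.056,.022],[0,.056,.022]):
        u,v=proj(d,np.array([xo,.0265,.006])+S.apply(P));cv2.circle(im,(int((u-230+.5)*3.7),int((v-140+.5)*3.7)),3,col,1)
cv2.imwrite('pics/side10d.png',im)
for k in('top0','top10'):print('bottle',pixd(load(k),356,183))
```

```text
floor n [-0.8412 -0.0443  0.5389] [0.4988 0.0471 0.0683] 0.0006296381219466883 421 pitch 1.0016790331732701 yaw 3.0129729613830905
top [-0.845  -0.0453  0.5328] [0.4843 0.0352 0.0501] 0.002042532526591129 430 1.0088858352156376
lip approx [0.4623 0.0456 0.0038] minus foot [ 0.0023  0.02   -0.0022]
bottle [ 0.6926 -0.1129  0.0902]
bottle [ 0.6922 -0.1127  0.0926]
```

View pics/side10d.png

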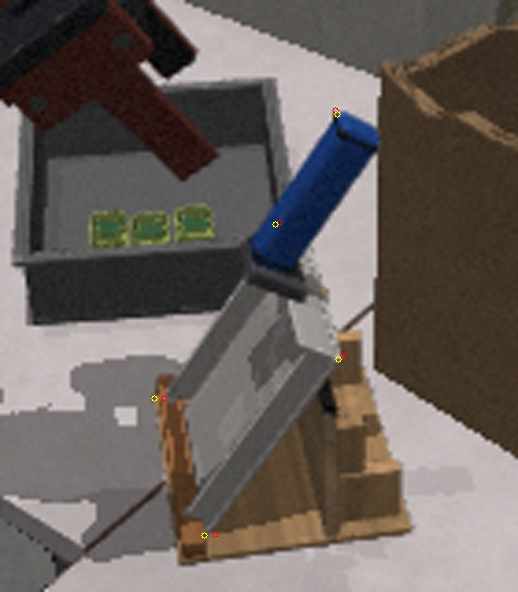

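Measured 1.00 rad nose down, lip about 2 mm behind the strip, yaw 3.0° against the rest's 2.3°. The gripper is clear and the bottle hasn't moved. Handing in.

Run:
```python
from h import *
hold(.5);st('end');job_done()
```

```text
end t 36.63 p [0.4701 0.0266 0.2705] F [-0.01 -0.4  -0.06] M [ 0.043  0.098 -0.026] gap 0.0879
the job is handed in; nothing more can be done
```

I picked up the scoop by its handle, carried it level to the tray (0.2° tilt measured after the lift) and tipped all three shells in. I then parked the empty scoop in the rest and let go. The job was handed in at about 36.6 s; `job_done()` gives no verdict.

**Last checks, from the final pictures:**
- **Scoop:** it stands by itself, 1.00 rad nose down. The lip is on the base about 2 mm behind the strip, within 1° of square to the rest. On release it slid a few millimetres into the corner, going from 1.03 to 1.00 rad.
- **Forces on the rest:** the highest I felt was about 5.5 N, as the lip touched the base. Leaning it on the board's edge gave about 1.7 N.
- **Shells and gripper:** all three shells lie flat in the tray, and the open gripper is clear of everything.
- **Bottle and sleeve pair:** the bottle is where it was, to within about 0.5 mm horizontally. I checked the sleeve pair only by eye, and it looks unmoved.

No check failed. The triangulated tray came out about 10 mm larger than stated. The parked lip's sideways position read +20 mm from the depth fit, which was taken off the pan's centre line. The corner overlay in the picture agreed with about +1 mm, and both are inside the 40 mm limit.

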